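# Make up the tool trays for two glassblowing jobs

## Task

Make up the tool trays for the two glass jobs on the lampworking bench: in the tray with the side-arm flask lay the reamer and stand the large cork; in the tray with the T-shaped glass piece lay the paddle and stand the medium and the small cork. Tools lie flat on the tray floor, wholly inside the tray, and corks stand upright on the tray floor, wide end up as they are now; let go of everything. Do not knock the glass, and leave the graphite marble mould where it is.

Things in the scene. Friction and masses are not known exactly. Their poses are not given: they have to be found in the camera images.
- flask_tray: Tray that holds the flask: shallow steel tray, 280 (x) by 200 (y) mm, fixed to the bench. Origin: centre of its underside; x points roughly away from the robot. Floor 2 mm thick; lips 15 mm high, 4 mm thick, inside 272 by 192 mm. The glass takes the quarter toward +x, +y; empty are the lane along the -y side (y -96 to 0 mm, full length) and the corner toward -x, +y (x -136 to 10 mm).
- tee_tray: Tray that holds the T-piece, otherwise alike: shallow steel tray, 280 (x) by 200 (y) mm, fixed to the bench. Origin: centre of its underside; x points roughly away from the robot. Floor 2 mm thick; lips 15 mm high, 4 mm thick, inside 272 by 192 mm. The glass takes the quarter toward +x, +y; empty are the lane along the -y side (y -96 to 5 mm, full length) and the corner toward -x, +y (x -136 to 15 mm).
- flask: Clear round-bottom flask with a small side arm (+y side), lying on a cork ring, neck toward the tray's -x; fixed to its tray. Bulb 74 mm across, top 82 mm above the bench; neck 44 mm across, mouth 79 mm from the bulb centre. Origin: on the tray floor under the bulb centre, 95 mm along x and 42 mm along y from the tray's origin; axes as the tray.
- tee: Clear T-shaped glass piece lying on two cork blocks; fixed to its tray. Run 32 mm across, 112 mm long, along the tray's x; branch 22 mm across toward the tray's +y, ending 59 mm from the run's axis; top 42 mm above the bench. Origin: on the tray floor under the run's middle, 76 mm along x and 26 mm along y from the tray's origin; axes as the tray.
- cork_large_c (a point): Large tapered cork, the largest of three, standing on its narrow end: 38 mm across the top, 32 mm across the bottom, 36 mm tall. The point is its centre, half-way up; its z axis points to the wide end.
- cork_medium_c (a point): Medium tapered cork, the middle one of three, standing on its narrow end: 28 mm across the top, 24 mm across the bottom, 28 mm tall. The point is its centre, half-way up; its z axis points to the wide end.
- cork_small_c (a point): Small tapered cork, the smallest of three, standing on its narrow end: 20 mm across the top, 16.5 mm across the bottom, 24 mm tall. The point is its centre, half-way up; its z axis points to the wide end.
- reamer_c (a point): Reamer lying level, 180 mm long: octagonal wooden handle 22 mm across flats, thin steel rod, black graphite cone 22 mm at its base. The point: on its centre line, 11 mm above what it lies on, at the balance point in the handle's front part; x runs to the cone. Handle from 75 mm behind the point to 20 mm ahead; cone from 55 to 105 mm ahead.
- paddle_c (a point): Graphite paddle lying flat, 185 mm long: wooden handle 24 mm wide, 18 mm high, short steel rod, black graphite slab 60 by 50 by 13 mm. The point: on its centre line, 9 mm above what it lies on, near the balance point in the handle's front part; x runs to the slab. Handle from 80 mm behind the point to 20 mm ahead; slab from 45 to 105 mm ahead.
- mould_c (a point): Marble mould: black graphite block 50 by 50 by 26 mm with a round hollow in its top, loose on the bench among the stock; not wanted, stays where it is. The point is its centre, 13 mm above the bench.
Not all that is in view belongs to the job. What is shaped like the part that bears cork_small_c but pink or yellow is not meant.

How it is judged:
By the outcome, as a careful person would: the job done as asked, in the order asked, and still so for the second after the job is handed in, with the robot touching nothing.
It also fails if it takes over 112 s, if anything falls off the work surface, if the arm or the gripper's body presses on something with over 40 N, if the wrist force passes 120 N, or if a joint passes its speed limit or range.

## Robot

A 6-joint arm with a two-finger parallel gripper is mounted at the origin on the work surface. World frame = base frame: x ahead of the robot, y to its left, z up, the work surface at z = 0. Lengths are in m, angles in degrees, forces in N, time in s.
With the tool pointing down it reaches from about 0.4 to 0.825 m from the base axis. Payload 7 kg.
Tool frame: the origin (TCP) lies at the very end of the fingers, on their centre line; the grasp point (between the pads) lies hold_point_z behind it (hold_point_z is the distance from the TCP to the grasp point, in m); z points along the fingers, y is the direction in which the jaws open and shut (so a half turn about z gives the same grasp; the last joint's range is limited). The gripper opens to 88 mm and grips with 3 to 60 N. Pads are 19 mm wide; open, the fingers measure 130 mm over their backs; the gripper's body (78 mm by 193 mm) begins 47 mm behind the grasp point.
Start: joints at [82.282, 20.546, 0.682, 0, -70.136, -16.507], TCP at [0.277, 0.616, 0.227] pointing down, gripper open.
Joint ranges: [-176.03, 176.03], [-82.01, 121.73], [-58.28, 71.71], [-173.87, 95.51], [-174.79, -0.11], [-173.66, 173.66]. Speed limits (degrees/s): [136.94, 136.94, 172.46, 180, 180, 180].

## Interface

Orientations are given as [roll, pitch, yaw] about the fixed x, y, z axes, in that order (R = Rz(yaw) Ry(pitch) Rx(roll)).
In Python, from plant import get_obs, snapshot, close_job, hold_point_z gives the robot as it stands. The module is installed in compiled form; this text tells all that it offers.
- The arm moves only by the tool jog_arm, never from a script. Its argument "commands" is a list of rows, each a list of 4 numbers: the shift along the world's x, y, z in mm, then the turn about the world's z in degrees. In form: [[x, y, z, turn], ...]. A call has exactly 10 rows; each row shifts and turns the commanded pose from where the row before left it; what a row does not reach is not made up. A row lasts 1/12 s, in which the tool goes at most 41.7 mm and 7.16 degrees, less where a joint would pass 70% of its speed; a pose out of reach is approached as far as the arm can. A call is refused whole if a number of a shift passes 41.7 or a number of a turn 7.16, either way. A call with a gripper value outside its range is refused whole. "fingers" is the finger opening in mm, from 0 to 87.6, set as the call begins (left out, the last holds). The fingers move at their own pace and stop on an object; the grip force is fixed at half the most. Time passes only in rows, so rows that do not move let the fingers close, or fill a call up. It gives the time, the measured TCP pose, the force and the opening at its end, in the units of the state.
- get_obs(): the state, without advancing time (a new reading comes with each control period).
- snapshot(name): name is "scene" or "top" or "wrist"; returns a dict with "image" (420x560x3 uint8, red, green, blue), "fov_y" (degrees; the focal length in pixels is half the picture's height over the tangent of half this angle, whatever the lens; pixels are square), "cx", "cy" (the principal point, pixels), "rvec" (rotation vector, rad) and "tvec" (3), from world to camera coordinates, as OpenCV has them; the wrist camera has in their place "mount" (4x4, takes a point from camera to tool coordinates, whose origin is the TCP and whose axes are the flange's). Camera axes: x right, y down, z forward; pixel columns grow to the right and rows downward; lengths in m; the calibration is good to about 2 mm. A picture is of the moment at which its call begins: read the wrist's pose just before it. There is no depth.
- close_job(): hands the job in, once; it reports no verdict.
The state is a dict: "clock": time; "joint_pos": joint angles; "qvel": joint speeds; "tau": joint torques, N m; "tool_pos": TCP position; "orientation": TCP orientation; "force": force on the tool from outside, world axes, zero at the start; "moment": the same for the moment, N m; "opening": finger opening in m.
Only numpy, scipy, OpenCV 4.12 (cv2) and the standard library are available. Lean on these libraries where they do the work, as an engineer would, in place of code of your own. Each camera call takes 0.05 s, during which the arm holds its last target.

## Working session

There is one attempt and no reset: what is moved stays moved. The work goes in short steps, Python scripts to look and compute and a tool call to move; the robot and the scene stay as the last step left them, time stands still between calls to the robot, and variables do not carry over. Pictures are saved under pics/ and viewed, and the job is handed in when it is done.

Besides the shell and the picture viewer there is one more tool, called after "Emit:" as a command line: name --pt "numbers of a row" for each row, then --argument value for the rest. jog_arm: Moves the arm, as the interface text tells. Its arguments: {"type":"object","properties":{"commands":{"type":"array","items":{"type":"array","items":{"type":"number"}}},"fingers":{"type":"number"}},"required":["commands"]}

```bash
mkdir -p pics; cat > h.py <<'E'
import numpy as np, cv2
from plant import get_obs, snapshot, hold_point_z
def snap(name,fn):
    o=get_obs(); s=snapshot(name); cv2.imwrite('pics/'+fn,cv2.cvtColor(s['image'],cv2.COLOR_RGB2BGR)); return o,s
E
python3 - <<'E'
from h import *
for n in ("scene","top","wrist"):
    o,s=snap(n,n+"0.png"); print(n,{k:np.round(v,4).tolist() for k,v in s.items() if k!='image'})
    import pickle; pickle.dump((o,s),open(n+'0.pkl','wb'))
print(o,hold_point_z)
E
```

```text
scene {'fov_y': 44.2528, 'cx': 288.7445, 'cy': 204.289, 'rvec': [1.4021, 2.0069, -0.9952], 'tvec': [0.1783, -0.2815, 1.419]}
top {'fov_y': 49.62, 'cx': 281.6804, 'cy': 204.5167, 'rvec': [2.0003, -2.2034, 0.2521], 'tvec': [0.062, 0.5721, 0.92]}
wrist {'fov_y': 60.2321, 'cx': 284.712, 'cy': 208.928, 'mount': [[-0.0002, -0.9612, -0.276, 0.0762], [1.0, -0.0, -0.0005, 0.0002], [0.0004, -0.276, 0.9612, -0.1577], [0.0, 0.0, 0.0, 1.0]]}
{'clock': 0.1, 'joint_pos': array([ 8.22792766e+01,  2.05870758e+01,  6.39669369e-01, -1.77630085e-02,
       -7.01353087e+01, -1.65090254e+01]), 'qvel': array([-0.00997325, -0.02492509,  0.02526968,  0.13355419,  0.11451578,
        0.01095716]), 'tau': array([-7.02230500e-04, -5.84162629e+01,  2.93749666e+01,  7.01552868e+00,
        1.01940637e-02, -3.53304790e-05]), 'tool_pos': array([0.27684098, 0.61514614, 0.22572408]), 'orientation': array([ 1.79915949e+02, -7.49609726e-03, -2.42357913e+01]), 'force': array([ 0.14878519,  2.39203608, -0.53307801]), 'moment': array([0.02473705, 0.02136137, 0.02341934]), 'opening': 0.08794098949866046} 0.0188
```

```bash
ls -la . pics
```

```text
.:
total 2092
drwxr-xr-x  3 agent agent   4096 Dec  5 23:39 .
drwxr-xr-x 23 root  root    4096 Dec  5 23:39 ..
-rw-r--r--  1 agent agent    207 Dec  5 23:39 h.py
drwxr-xr-x  2 agent agent   4096 Dec  5 23:39 pics
-rw-r--r--  1 agent agent 706540 Dec  5 23:39 scene0.pkl
-rw-r--r--  1 agent agent 706540 Dec  5 23:39 top0.pkl
-rw-r--r--  1 agent agent 706586 Dec  5 23:39 wrist0.pkl

pics:
total 944
drwxr-xr-x 2 agent agent   4096 Dec  5 23:39 .
drwxr-xr-x 3 agent agent   4096 Dec  5 23:39 ..
-rw-r--r-- 1 agent agent 346740 Dec  5 23:39 scene0.png
-rw-r--r-- 1 agent agent 338815 Dec  5 23:39 top0.png
-rw-r--r-- 1 agent agent 266462 Dec  5 23:39 wrist0.png
```

View pics/top0.png

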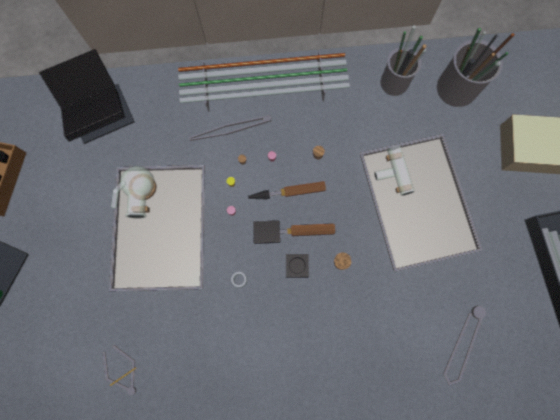

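View pics/scene0.png

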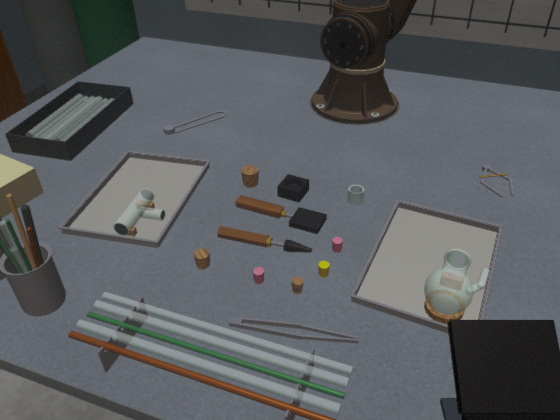

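View pics/wrist0.png

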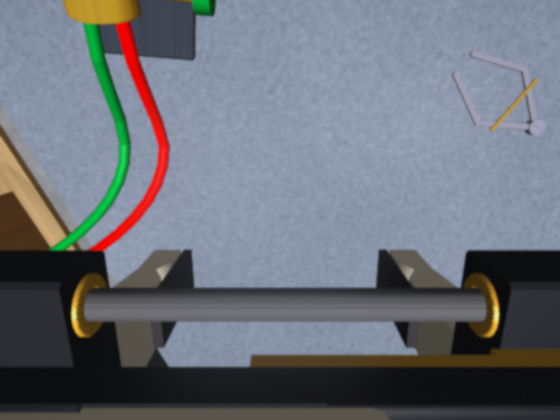

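```bash
cat >> h.py <<'E'
import pickle
def ray(s,uv,z,o=None):
    f=s['image'].shape[0]/2/np.tan(np.radians(s['fov_y'])/2)
    uv=np.atleast_2d(np.asarray(uv,float)); d=np.c_[(uv[:,0]-s['cx'])/f,(uv[:,1]-s['cy'])/f,np.ones(len(uv))]
    if 'rvec' in s:
        R=cv2.Rodrigues(np.array(s['rvec']))[0]; c=-R.T@np.array(s['tvec']); D=d@R
    else:
        from scipy.spatial.transform import Rotation as Ro
        T=np.eye(4);T[:3,:3]=Ro.from_euler('xyz',o['orientation'],degrees=True).as_matrix();T[:3,3]=o['tool_pos'];T=T@s['mount']
        c=T[:3,3]; D=d@T[:3,:3].T
    t=(z-c[2])/D[:,2]; return (c+D*t[:,None])
def proj(s,P,o=None):
    f=s['image'].shape[0]/2/np.tan(np.radians(s['fov_y'])/2); P=np.atleast_2d(P).astype(float)
    if 'rvec' in s: X=P@cv2.Rodrigues(np.array(s['rvec']))[0].T+np.array(s['tvec'])
    else:
        from scipy.spatial.transform import Rotation as Ro
        T=np.eye(4);T[:3,:3]=Ro.from_euler('xyz',o['orientation'],degrees=True).as_matrix();T[:3,3]=o['tool_pos'];T=T@s['mount']
        X=(P-T[:3,3])@T[:3,:3]
    return np.c_[f*X[:,0]/X[:,2]+s['cx'],f*X[:,1]/X[:,2]+s['cy']]
E
python3 - <<'E'
from h import *
o,s=pickle.load(open('top0.pkl','rb')); im=s['image']
R=cv2.Rodrigues(np.array(s['rvec']))[0]; print('cam',-R.T@s['tvec'])
hsv=cv2.cvtColor(im,cv2.COLOR_RGB2HSV)
m=((hsv[...,0]<20)&(hsv[...,1]>110)&(hsv[...,2]>50)).astype(np.uint8)
n,l,st,c=cv2.connectedComponentsWithStats(m)
for i in range(1,n):
    if st[i,4]>25: print('brown',st[i],c[i].round(1),ray(s,c[i],0.02).round(4))
m=((hsv[...,2]<55)).astype(np.uint8)
n,l,st,c=cv2.connectedComponentsWithStats(m)
for i in range(1,n):
    if st[i,4]>60: print('black',st[i],c[i].round(1),ray(s,c[i],0.013).round(4))
m=((hsv[...,1]<60)&(hsv[...,2]>140)).astype(np.uint8)
n,l,st,c=cv2.connectedComponentsWithStats(m)
for i in range(1,n):
    if st[i,4]>3000:
        cs,_=cv2.findContours((l==i).astype(np.uint8),0,2);r=cv2.minAreaRect(max(cs,key=len)); b=cv2.boxPoints(r)
        print('tray',r,b,ray(s,b,0.002).round(4), ray(s,r[0],.002))
z=cv2.resize(im[130:290,100:490],None,fx=2,fy=2,interpolation=cv2.INTER_CUBIC)
cv2.imwrite('pics/z1.png',z[...,::-1])
E
```

```text
cam [0.35225546 0.02668318 1.02601833]
brown [179  53 166  18 535] [261.   61.7] [[0.9491 0.0215 0.02  ]]
brown [  0 143  25  72 964] [  8.6 173. ] [[0.7217 0.6273 0.02  ]]
brown [282 182  43  14 331] [303.3 188.6] [[ 0.6186 -0.0472  0.02  ]]
brown [290 224  44  11 384] [312.  229.3] [[ 0.5226 -0.0567  0.02  ]]
black [459  46  30  30 247] [470.9  61.8] [[ 0.9028 -0.4943  0.013 ]]
black [  40   49   86   92 4537] [84.  94.4] [[0.9076 0.457  0.013 ]]
black [398  52  15  22 130] [405.1  62.5] [[ 0.9166 -0.3324  0.013 ]]
black [439  62  18  27 152] [447.   75.5] [[ 0.8719 -0.4291  0.013 ]]
black [  0 151   8  12  75] [  3.1 156.9] [[0.7653 0.6458 0.013 ]]
black [250 191  19   8  71] [260.7 195.2] [[0.6142 0.0514 0.013 ]]
black [ 526  217   34  107 1121] [544.9 263. ] [[ 0.3985 -0.5637  0.013 ]]
black [  0 254  28  51 121] [ 10.  283.3] [[0.4681 0.6184 0.013 ]]
tray ((418.9239807128906, 202.66799926757812), (120.36000061035156, 82.83999633789062), 73.73979187011719) [[362.31036 156.4928 ]
 [441.8368  133.2976 ]
 [475.5376  248.8432 ]
 [396.01117 272.0384 ]] [[ 0.6883 -0.1964  0.002 ]
 [ 0.7279 -0.3944  0.002 ]
 [ 0.4455 -0.4213  0.002 ]
 [ 0.4112 -0.2343  0.002 ]] [[ 0.56394883 -0.31154272  0.002     ]]
tray ((156.5, 227.5), (121.0, 91.0), 90.0) [[111. 167.]
 [202. 167.]
 [202. 288.]
 [111. 288.]] [[0.7198 0.3977 0.002 ]
 [0.699  0.1837 0.002 ]
 [0.4179 0.1996 0.002 ]
 [0.4374 0.4008 0.002 ]] [[0.56416972 0.29559438 0.002     ]]
```

View pics/z1.png

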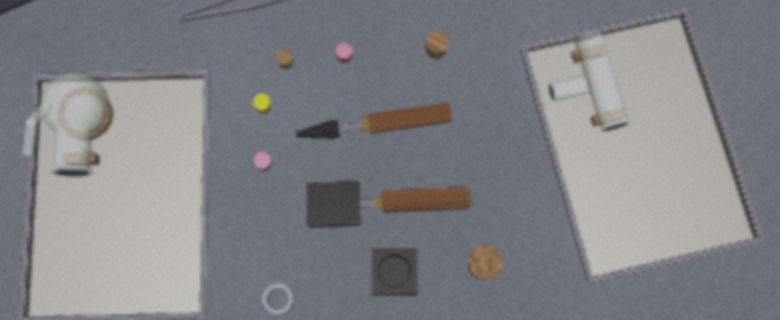

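```bash
python3 - <<'E'
from h import *
o,s=pickle.load(open('top0.pkl','rb')); im=s['image']
def crop(n,y0,y1,x0,x1,k):
    z=cv2.resize(im[y0:y1,x0:x1],None,fx=k,fy=k,interpolation=cv2.INTER_CUBIC); z=cv2.convertScaleAbs(z,alpha=1.3)
    cv2.imwrite('pics/'+n,z[...,::-1])
crop('c1.png',140,290,220,360,4)
crop('c2.png',155,300,100,220,4)
crop('c3.png',130,275,355,485,4)
E
```

```text
(no output)
```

View pics/c1.png

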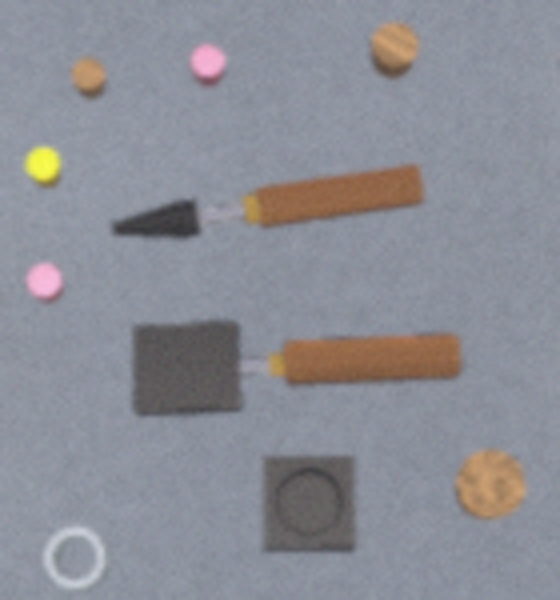

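View pics/c2.png

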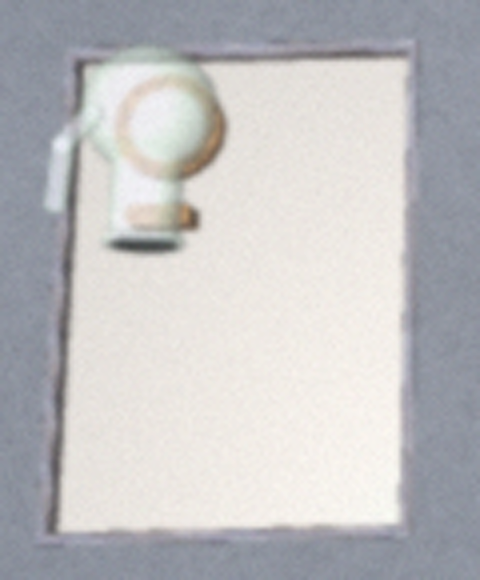

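View pics/c3.png

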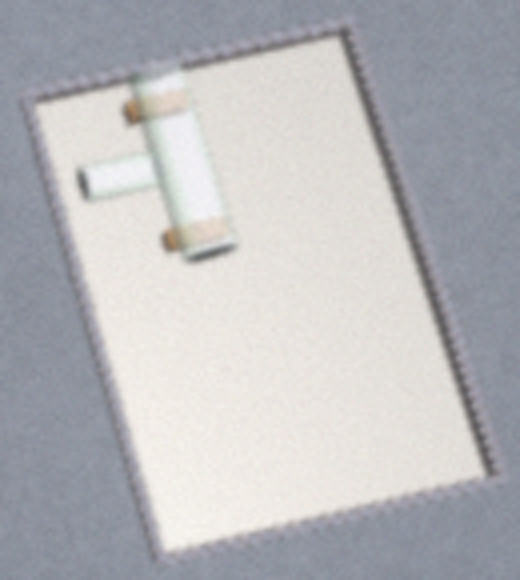

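```bash
cat > meas.py <<'E'
from h import *
o,s=pickle.load(open('top0.pkl','rb')); _,sc=pickle.load(open('scene0.pkl','rb'))
def px(P,x0,y0,k=4): P=np.atleast_2d(P).astype(float); return (P+.5)/k-.5+[x0,y0]
def c1(P,z): return ray(s,px(P,220,140),z)
out={}
for n,P,z in(('small',(88,75),.024),('medium',(395,45),.028),('large',(492,484),.036)):
    out[n]=c1(P,z)[0]
for n,a,b,z,k in(('reamer',(421,184),(112,229),.011,75),('paddle',(460,356),(135,368),.009,80)):
    A,B=c1([a,b],z); d=(B-A)/np.linalg.norm(B-A); print(n,'len',np.linalg.norm(B-A)); out[n]=A+d*k*1e-3; out[n+'_yaw']=np.degrees(np.arctan2(d[1],d[0]))
for n,C,x0,y0 in(('flask_tray',[(72,47),(417,41),(405,540),(38,545)],100,155),('tee_tray',[(22,97),(347,22),(500,473),(163,560)],355,130)):
    Q=ray(s,px(C,x0,y0),.015); ctr=Q.mean(0); ax=(Q[0]+Q[1]-Q[2]-Q[3]); 
    print(n,[np.linalg.norm(Q[i]-Q[i-1]).round(4) for i in range(4)])
    out[n]=ctr; out[n+'_yaw']=np.degrees(np.arctan2(ax[1],ax[0]))
for k in out: print(k,np.round(out[k],4), proj(sc,out[k]).round(1) if np.size(out[k])==3 else '')
pickle.dump(out,open('m.pkl','wb'))
im=sc['image'].copy()
im=cv2.resize(im[100:340,60:520],None,fx=1.7,fy=1.7,interpolation=cv2.INTER_CUBIC)
def dr(P,col=(0,255,0)):
    for u in proj(sc,P): cv2.circle(im,tuple(int(v) for v in (u-[60,100]+.5)*1.7),2,col,-1)
for k in ('small','medium','large','reamer','paddle'): dr(out[k])
for n in('flask_tray','tee_tray'):
    y=np.radians(out[n+'_yaw']);R=np.array([[np.cos(y),-np.sin(y)],[np.sin(y),np.cos(y)]])
    for a in(-.14,.14):
        for b in(-.1,.1): dr(np.r_[out[n][:2]+R@[a,b],.015],(255,0,0))
cv2.imwrite('pics/ov2.png',im[...,::-1])
E
python3 meas.py
```

```text
reamer len 0.1805174331050433
paddle len 0.1845177612322924
flask_tray [np.float64(0.2856), np.float64(0.2011), np.float64(0.2864), np.float64(0.2009)]
tee_tray [np.float64(0.2781), np.float64(0.1998), np.float64(0.2758), np.float64(0.1969)]
small [0.7036 0.0876 0.024 ] [[297.3 278.2]]
medium [ 0.7032 -0.0912  0.028 ] [[201.6 251.5]]
large [ 0.4448 -0.1139  0.036 ] [[249.2 168.2]]
reamer [ 0.6193 -0.0236  0.011 ] [[256.3 237.6]]
reamer_yaw 93.016 
paddle [ 0.5258 -0.029   0.009 ] [[272.4 208.6]]
paddle_yaw 86.6061 
flask_tray [0.5647 0.2887 0.015 ] [[431.2 256.1]]
flask_tray_yaw -4.5796 
tee_tray [ 0.5677 -0.308   0.015 ] [[140.7 190.3]]
tee_tray_yaw 8.1927
```

View pics/ov2.png

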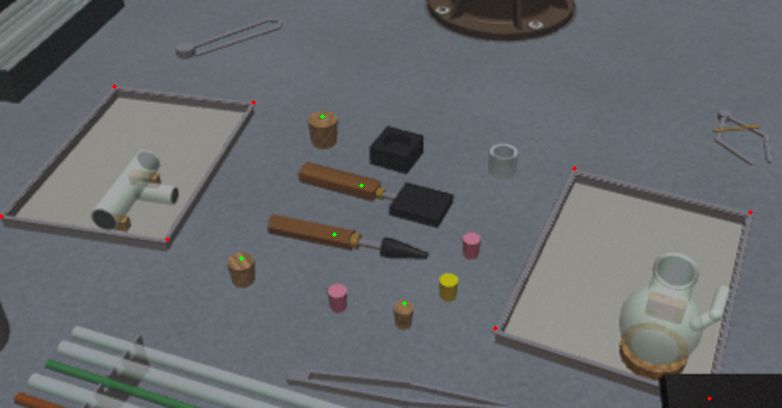

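Emit:
jog_arm --pt "17 -32 0 -6.3" --pt "17 -32 0 -6.3" --pt "17 -32 0 -6.3" --pt "17 -32 0 -6.3" --pt "17 -32 0 -6.3" --pt "17 -32 0 -6.3" --pt "17 -32 0 -6.3" --pt "17 -32 0 -6.3" --pt "17 -32 0 -6.3" --pt "17 -32 0 -6.3" --fingers 60

```text
clock: 0.98
tool_pos: [0.4473, 0.2938, 0.2266]
orientation: [180.0, 0.0, -87.5]
force: [-0.1, -0.4, 0.1]
opening: 0.0601
```

Emit:
jog_arm --pt "17 -32 -6 0" --pt "17 -32 -6 0" --pt "17 -32 -6 0" --pt "17 -32 -6 0" --pt "17 -32 -6 0" --pt "17 -32 -6 0" --pt "17 -32 -6 0" --pt "17 -32 -6 0" --pt "17 -32 -6 0" --pt "15 -31 -6 0"

```text
clock: 1.82
tool_pos: [0.6156, -0.0253, 0.166]
orientation: [180.0, -0.0, -87.2]
force: [0.4, 1.1, -0.1]
opening: 0.06
```

```bash
python3 - <<'E'
from h import *
o,s=snap("wrist","w1.png"); pickle.dump((o,s),open('w1.pkl','wb')); print(o['tool_pos'],o['orientation'],o['clock'],o['force'])
E
```

```text
[ 0.61559405 -0.02531496  0.16604182] [ 1.79985568e+02 -3.04914044e-03 -8.72291653e+01] 1.8167 [ 0.37080103  1.1240225  -0.0547866 ]
```

View pics/w1.png

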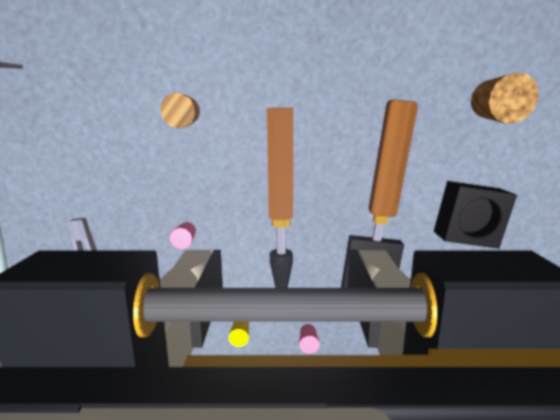

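```bash
python3 - <<'E'
from h import *
o,s=pickle.load(open('w1.pkl','rb')); m=pickle.load(open('m.pkl','rb'))
hs=cv2.cvtColor(s['image'],cv2.COLOR_RGB2HSV)
mk=((hs[...,0]<18)&(hs[...,1]>120)).astype(np.uint8); mk[250:]=0
n,l,st,c=cv2.connectedComponentsWithStats(mk)
for i in range(1,n):
    if st[i,4]>300:
        cs,_=cv2.findContours((l==i).astype(np.uint8),0,2); r=cv2.minAreaRect(cs[0]); print(st[i],r)
for nme,a,b,z,k in(('reamer',(280.5,108),(281.5,220),.018,75),('paddle',(402,101),(384,215),.018,80)):
    A,B=ray(s,[a,b],z,o); d=(B-A); print(nme,A,B,np.linalg.norm(d),'yaw',np.degrees(np.arctan2(d[1],d[0])),'pt',A+d/np.linalg.norm(d)*k*1e-3)
print('med',ray(s,(179,109),.028,o),'large',ray(s,(518,96),.036,o))
for k in('reamer','paddle','medium','large'): print(k,m[k],proj(s,m[k],o))
print(m['reamer_yaw'],m['paddle_yaw'])
E
```

```text
[ 473   74   64   48 2209] ((505.3257141113281, 99.75230407714844), (45.113624572753906, 65.51531982421875), 73.3007583618164)
[ 371  101   46  116 3146] ((391.8831787109375, 158.18707275390625), (28.66163444519043, 117.971923828125), 10.954063415527344)
[ 268  109   24  111 2554] ((279.4999694824219, 164.0), (109.99998474121094, 22.999996185302734), 90.0)
reamer [ 0.62410603 -0.09790565  0.018     ] [ 0.61891928 -0.00238508  0.018     ] 0.09566128858065912 yaw 93.10809469164236 pt [ 0.62003954 -0.02301598  0.018     ]
paddle [ 0.52616624 -0.10809261  0.018     ] [ 0.52874611 -0.01140335  0.018     ] 0.096723677567892 yaw 88.47159207663213 pt [ 0.52830004 -0.02812108  0.018     ]
med [[ 0.70380864 -0.09338803  0.028     ]] large [[ 0.44437651 -0.11551097  0.036     ]]
reamer [ 0.6192967  -0.02360112  0.011     ] [[282.24200131 194.86537778]]
paddle [ 0.52582192 -0.02899623  0.009     ] [[387.0562413  193.39084507]]
medium [ 0.70318228 -0.09123573  0.028     ] [[179.88438706 111.86497433]]
large [ 0.44484517 -0.11391895  0.036     ] [[516.91405127  98.16128367]]
93.01599957414402 86.60612691319541
```

Emit:
jog_arm --pt "4 1.6 -22 0" --pt "0 0 -22 0" --pt "0 0 -22 0" --pt "0 0 -22 0" --pt "0 0 -22 0" --pt "0 0 -22 0" --pt "0 0 -14 0" --pt "0 0 -8 0" --pt "0 0 -5 0" --pt "0 0 -2 0"

```text
clock: 2.7
tool_pos: [0.6189, -0.0219, 0.0051]
orientation: [180.0, -0.0, -87.2]
force: [0.5, 0.1, -0.1]
opening: 0.0599
```

Emit:
jog_arm --pt "0 0 -2 0" --pt "0 0 0 0" --pt "0 0 0 0" --pt "0 0 0 0" --pt "0 0 0 0" --pt "0 0 0 0" --pt "0 0 0 0" --pt "0 0 0 0" --pt "0 0 0 0" --pt "0 0 0 0" --fingers 12

```text
clock: 3.53
tool_pos: [0.6191, -0.0218, 0.0039]
orientation: [-180.0, 0.0, -87.2]
force: [-0.6, -0.4, 3.7]
opening: 0.0215
```

Emit:
jog_arm --pt "0 0 8 0" --pt "0 0 20 0" --pt "0 0 32 0" --pt "0 0 35 0" --pt "-6 16 5 -6" --pt "-6 16 0 -6" --pt "-6 16 0 -6" --pt "-6 16 0 -6" --pt "-6 16 0 -6" --pt "-6 16 0 -6"

```text
clock: 4.37
tool_pos: [0.5824, 0.0748, 0.1039]
orientation: [180.0, 0.0, -123.5]
force: [0.0, 0.9, -0.9]
opening: 0.0218
```

Emit:
jog_arm --pt "-7 17 0 -6" --pt "-7 17 0 -6" --pt "-7 17 0 -6" --pt "-7 17 0 -6" --pt "-7 17 0 -6" --pt "-7 17 0 -6" --pt "-7 17 0 -6" --pt "-7 17 0 -6" --pt "-7 17 0 -6" --pt "-5 15 0 -7"

```text
clock: 5.2
tool_pos: [0.5142, 0.2429, 0.1038]
orientation: [180.0, -0.0, 175.5]
force: [0.5, -0.9, -0.9]
opening: 0.0215
```

```bash
python3 - <<'E'
from h import *
o,s=snap("wrist","w2.png"); pickle.dump((o,s),open('w2.pkl','wb')); print(o['tool_pos'],o['orientation'],o['clock'],o['opening'],o['force'])
E
```

```text
[0.51417959 0.24294665 0.10381321] [ 1.79999064e+02 -1.54816036e-02  1.75497977e+02] 5.2 0.021511828593406057 [ 0.53681128 -0.9200868  -0.85593876]
```

View pics/w2.png

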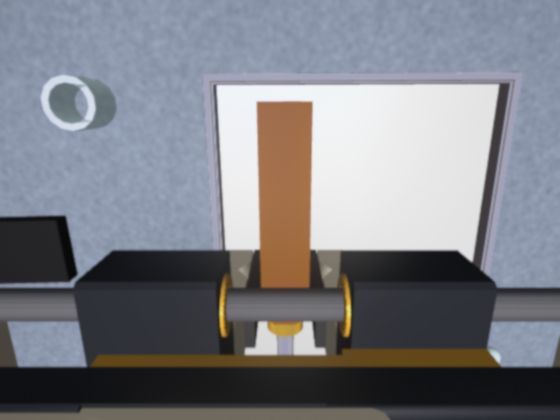

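```bash
python3 - <<'E'
from h import *
o,s=pickle.load(open('w2.pkl','rb')); m=pickle.load(open('m.pkl','rb'))
Q=ray(s,[(205,77),(520,74)],.015,o); print(Q,np.linalg.norm(Q[0]-Q[1]))
y=np.radians(m['flask_tray_yaw']);R=np.array([[np.cos(y),-np.sin(y)],[np.sin(y),np.cos(y)]])
for b in(-.1,.1): print(m['flask_tray'][:2]+R@[-.14,b])
print('tcp local',R.T@(o['tool_pos'][:2]-m['flask_tray'][:2]))
F=ray(s,[(218,85),(497,85)],.002,o);print('floor',(F[:,:2]-m['flask_tray'][:2])@R)
E
```

```text
[[0.42024078 0.19844677 0.015     ]
 [0.43429938 0.39962096 0.015     ]] 0.20166481728804925
[0.41714526 0.20023765]
[0.43311399 0.39959913]
tcp local [-0.0466855  -0.04967978]
floor [[-0.13254479 -0.09571481]
 [-0.13277116  0.09371506]]
```

Emit:
jog_arm --pt "3 0 -15 0" --pt "3 0 -20 0" --pt "0 0 -20 0" --pt "0 0 -15 0" --pt "0 0 -10 0" --pt "0 0 -7 0" --pt "0 0 -5 0" --pt "0 0 -3 0" --pt "0 0 -2 0" --pt "0 0 0 0"

```text
clock: 6.08
tool_pos: [0.5211, 0.2423, 0.0068]
orientation: [180.0, 0.0, 175.8]
force: [-0.1, -0.3, -0.7]
opening: 0.022
```

Lower 1 mm, release (open to 40), then lift.

Emit:
jog_arm --pt "0 0 -1 0" --pt "0 0 0 0" --pt "0 0 0 0" --pt "0 0 0 0" --pt "0 0 0 0" --pt "0 0 0 0" --pt "0 0 0 0" --pt "0 0 0 0" --pt "0 0 0 0" --pt "0 0 0 0"

```text
clock: 6.92
tool_pos: [0.5211, 0.2423, 0.0059]
orientation: [180.0, 0.0, 175.8]
force: [-2.1, -0.0, 5.4]
opening: 0.0216
```

Emit:
jog_arm --pt "0 0 0 0" --pt "0 0 0 0" --pt "0 0 0 0" --pt "0 0 0 0" --pt "0 0 0 0" --pt "0 0 10 0" --pt "0 0 20 0" --pt "0 0 25 0" --pt "0 0 25 0" --pt "0 0 20 0" --fingers 36

```text
clock: 7.75
tool_pos: [0.5214, 0.2423, 0.1082]
orientation: [180.0, 0.1, 175.8]
force: [0.4, 0.2, -0.1]
opening: 0.0361
```

Emit:
jog_arm --pt "-7.7 -35.7 0 0" --pt "-7.7 -35.7 0 0" --pt "-7.7 -35.7 0 0" --pt "-7.7 -35.7 0 0" --pt "-7.7 -35.7 0 0" --pt "-7.7 -35.7 0 0" --pt "-7.7 -35.7 0 0" --pt "-7.7 -35.7 0 0" --pt "-7.7 -35.7 0 0" --pt "-7.7 -35.7 0 0" --fingers 62

```text
clock: 8.58
tool_pos: [0.4434, -0.1164, 0.1065]
orientation: [180.0, 0.1, 175.8]
force: [1.0, -0.9, 0.2]
opening: 0.0619
```

```bash
python3 - <<'E'
from h import *
print(get_obs()['tool_pos'])
o,s=snap("top","t1.png"); z=cv2.resize(s['image'][150:320,90:380],None,fx=2.7,fy=2.7,interpolation=cv2.INTER_CUBIC);cv2.imwrite('pics/t1.png',z[...,::-1])
E
```

```text
[ 0.44339174 -0.11639633  0.10653149]
```

View pics/t1.png

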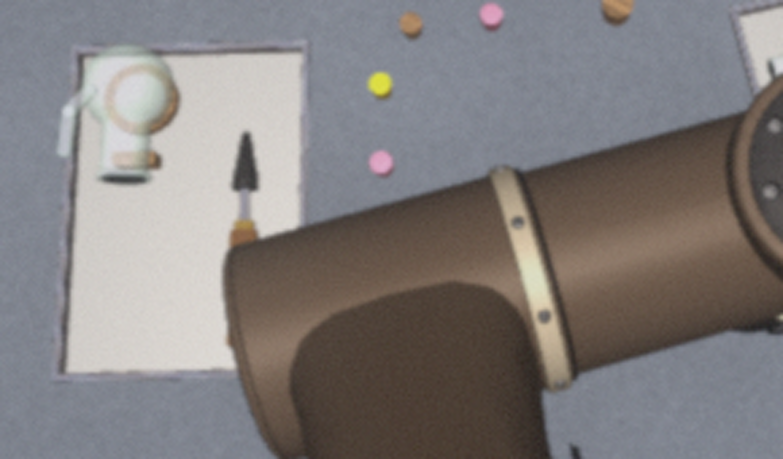

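Emit:
jog_arm --pt "1 1.5 -15 0" --pt "0 0 -20 0" --pt "0 0 -20 0" --pt "0 0 -18 0" --pt "0 0 -12 0" --pt "0 0 -8 0" --pt "0 0 -5 0" --pt "0 0 -2 0" --pt "0 0 0 0" --pt "0 0 0 0"

```text
clock: 9.47
tool_pos: [0.4454, -0.1133, 0.0061]
orientation: [180.0, 0.0, 175.8]
force: [-0.6, -0.5, 0.3]
opening: 0.0618
```

Emit:
jog_arm --pt "0 0 0 0" --pt "0 0 0 0" --pt "0 0 0 0" --pt "0 0 0 0" --pt "0 0 0 0" --pt "0 0 0 0" --pt "0 0 0 0" --pt "0 0 0 0" --pt "0 0 0 0" --pt "0 0 0 0" --fingers 26

```text
clock: 10.3
tool_pos: [0.4452, -0.1133, 0.0058]
orientation: [180.0, 0.0, 175.8]
force: [-0.8, 1.3, 5.1]
opening: 0.0359
```

Emit:
jog_arm --pt "0 0 8 0" --pt "0 0 20 0" --pt "0 0 30 0" --pt "0 0 32 0" --pt "2 34 5 0" --pt "2 34 0 0" --pt "2 34 0 0" --pt "2 34 0 0" --pt "2 34 0 0" --pt "2 34 0 0"

```text
clock: 11.13
tool_pos: [0.4566, 0.0921, 0.1011]
orientation: [180.0, 0.0, 175.8]
force: [0.0, 0.2, 0.1]
opening: 0.0359
```

Emit:
jog_arm --pt "2 34 0 0" --pt "2 34 0 0" --pt "2 34 0 0" --pt "2 34 0 0" --pt "2 34 0 0" --pt "3 34 0 0" --pt "2 30 0 0" --pt "1 11 0 0" --pt "0 0 0 0" --pt "0 0 0 0"

```text
clock: 11.97
tool_pos: [0.4725, 0.3355, 0.1002]
orientation: [-179.9, -0.0, 175.8]
force: [-0.7, -0.4, -0.4]
opening: 0.0359
```

```bash
python3 - <<'E'
from h import *
o,s=snap("wrist","w3.png"); pickle.dump((o,s),open('w3.pkl','wb')); print(o['tool_pos'],o['orientation'],o['clock'],o['opening'],o['force'])
E
```

```text
[0.47245906 0.33547199 0.10024463] [-1.79943583e+02 -4.75374181e-02  1.75816691e+02] 11.9667 0.03585941681533288 [-0.68496939 -0.44702817 -0.38877233]
```

View pics/w3.png

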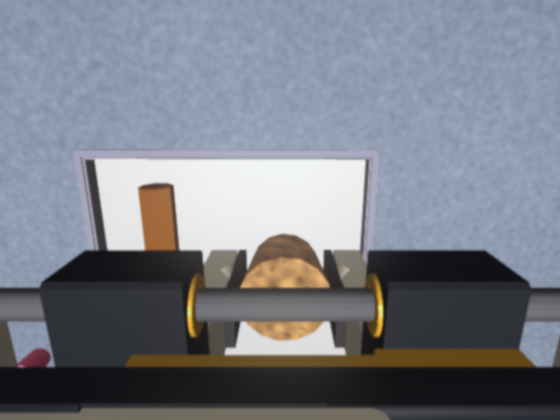

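Emit:
jog_arm --pt "0 0 -15 0" --pt "0 0 -20 0" --pt "0 0 -18 0" --pt "0 0 -15 0" --pt "0 0 -10 0" --pt "0 0 -7 0" --pt "0 0 -4 0" --pt "0 0 -2 0" --pt "0 0 -0.5 0" --pt "0 0 0 0"

```text
clock: 12.85
tool_pos: [0.4732, 0.3359, 0.0096]
orientation: [180.0, 0.0, 175.8]
force: [0.2, 0.1, -0.3]
opening: 0.0359
```

Emit:
jog_arm --pt "0 0 -1 0" --pt "0 0 -0.6 0" --pt "0 0 0 0" --pt "0 0 0 0" --pt "0 0 0 0" --pt "0 0 0 0" --pt "0 0 0 0" --pt "0 0 0 0" --pt "0 0 0 0" --pt "0 0 0 0"

```text
clock: 13.68
tool_pos: [0.4731, 0.3359, 0.0078]
orientation: [180.0, 0.0, 175.8]
force: [-1.1, -0.3, 5.3]
opening: 0.0359
```

Emit:
jog_arm --pt "0 0 0 0" --pt "0 0 0 0" --pt "0 0 0 0" --pt "0 0 0 0" --pt "0 0 0 0" --pt "0 0 0 0" --pt "0 0 10 0" --pt "0 0 20 0" --pt "0 0 30 0" --pt "0 0 35 0" --fingers 48

```text
clock: 14.52
tool_pos: [0.4722, 0.3346, 0.1027]
orientation: [-179.8, -0.1, 175.8]
force: [0.6, 0.9, -0.2]
opening: 0.0477
```

Emit:
jog_arm --pt "4 -26 0 6.5" --pt "4 -26 0 6.5" --pt "4 -26 0 6.5" --pt "4 -26 0 6.5" --pt "4 -26 0 6.5" --pt "4 -26 0 6.5" --pt "4 -26 0 6.5" --pt "4 -26 0 6.5" --pt "4 -26 0 6.5" --pt "4 -26 0 6.5" --fingers 54

```text
clock: 15.35
tool_pos: [0.5131, 0.0744, 0.1034]
orientation: [-180.0, 0.0, -118.9]
force: [0.6, 0.1, 0.1]
opening: 0.0538
```

Emit:
jog_arm --pt "3.5 -26 0 6.5" --pt "3.5 -26 0 6.5" --pt "3.5 -26 0 6.5" --pt "3.5 -24 0 7" --pt "0 0 0 0" --pt "0 0 0 0" --pt "0 0 0 0" --pt "0 0 0 0" --pt "0 0 0 0" --pt "0 0 0 0"

```text
clock: 16.18
tool_pos: [0.527, -0.0256, 0.1026]
orientation: [-180.0, 0.0, -92.7]
force: [0.0, 0.8, 0.5]
opening: 0.0539
```

```bash
python3 - <<'E'
from h import *
o,s=snap("wrist","w4.png"); pickle.dump((o,s),open('w4.pkl','wb')); print(o['tool_pos'],o['orientation'],o['clock'],o['opening'],o['force'])
o,s=snap("top","t2.png")
z=cv2.resize(s['image'][150:320,90:380],None,fx=2.7,fy=2.7,interpolation=cv2.INTER_CUBIC);cv2.imwrite('pics/t2.png',z[...,::-1])
E
```

```text
[ 0.52695885 -0.02561216  0.10259233] [-1.79994935e+02  4.39902976e-03 -9.26950598e+01] 16.1833 0.0538847628100484 [0.03765058 0.78981493 0.50486102]
```

View pics/w4.png

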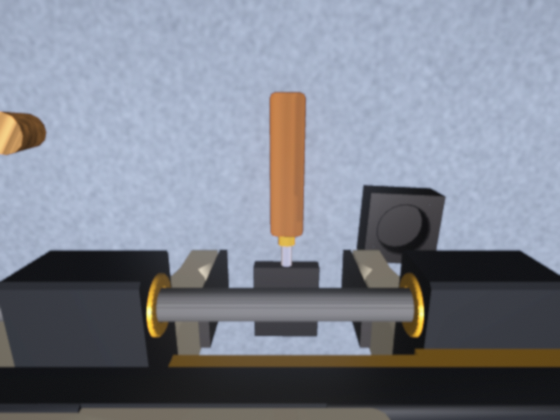

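View pics/t2.png

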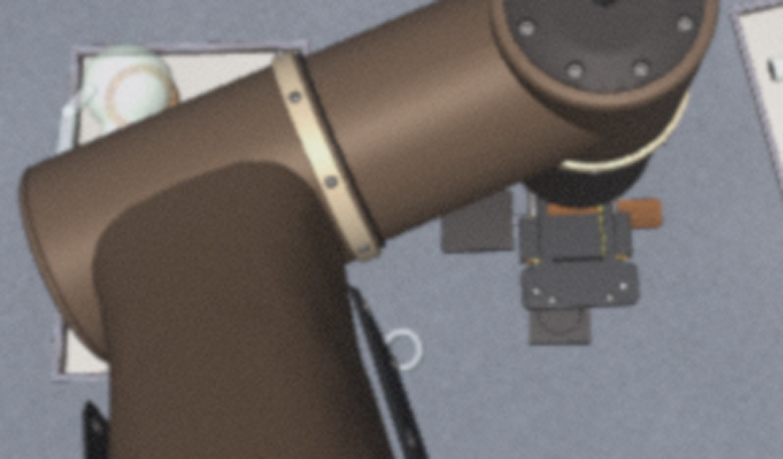

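Emit:
jog_arm --pt "0 -2.5 -10 0" --pt "0 0 -15 0" --pt "0 0 -18 0" --pt "0 0 -18 0" --pt "0 0 -15 0" --pt "0 0 -10 0" --pt "0 0 -6 0" --pt "0 0 -4 0" --pt "0 0 -2.5 0" --pt "0 0 0 0" --fingers 40

```text
clock: 17.12
tool_pos: [0.5271, -0.0289, 0.0039]
orientation: [-180.0, -0.0, -92.7]
force: [0.8, 0.3, -0.2]
opening: 0.0402
```

Emit:
jog_arm --pt "0 0 0 0" --pt "0 0 0 0" --pt "0 0 0 0" --pt "0 0 0 0" --pt "0 0 0 0" --pt "0 0 0 0" --pt "0 0 0 0" --pt "0 0 0 0" --pt "0 0 0 0" --pt "0 0 0 0" --fingers 14

```text
clock: 17.95
tool_pos: [0.5271, -0.0288, 0.0045]
orientation: [-180.0, 0.0, -92.7]
force: [-1.5, 0.2, 5.2]
opening: 0.0239
```

Emit:
jog_arm --pt "0 0 8 0" --pt "0 0 20 0" --pt "0 0 35 0" --pt "0 0 35 0" --pt "0 -25 2 -6" --pt "0 -25 0 -6" --pt "0 -25 0 -6" --pt "1 -25 0 -6" --pt "1 -25 0 -6" --pt "1 -25 0 -6"

```text
clock: 18.78
tool_pos: [0.5298, -0.18, 0.1045]
orientation: [-180.0, 0.0, -129.0]
force: [0.8, 0.3, -1.4]
opening: 0.0237
```

Emit:
jog_arm --pt "1 -26 0 -6" --pt "1 -26 0 -6" --pt "1 -26 0 -6" --pt "0 -26 0 -6" --pt "0 -26 0 -6" --pt "0 -26 0 -6" --pt "0 -26 0 -7" --pt "0 -2 0 0" --pt "0 0 0 0" --pt "0 0 0 0"

```text
clock: 19.62
tool_pos: [0.5325, -0.3627, 0.1038]
orientation: [180.0, -0.0, -171.7]
force: [0.5, -0.0, -1.5]
opening: 0.024
```

```bash
python3 - <<'E'
from h import *
o,s=snap("wrist","w5.png"); pickle.dump((o,s),open('w5.pkl','wb')); print(o['tool_pos'],o['orientation'],o['clock'],o['opening'],o['force'])
E
```

```text
[ 0.53250806 -0.36273908  0.10380616] [ 1.79971313e+02 -2.57883947e-02 -1.71693217e+02] 19.6167 0.023973681662944092 [ 0.53517184 -0.03149755 -1.46837157]
```

View pics/w5.png

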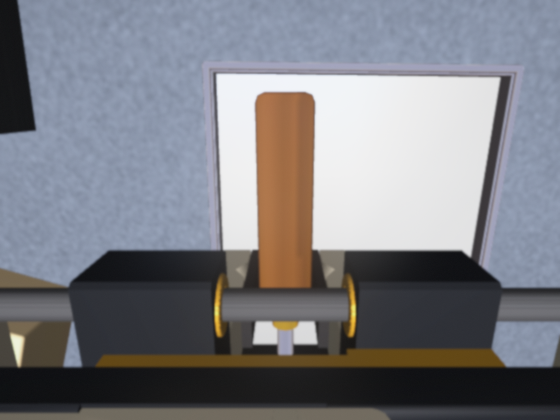

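```bash
python3 - <<'E'
from h import *
o,s=pickle.load(open('w5.pkl','rb')); m=pickle.load(open('m.pkl','rb'))
y=np.radians(m['tee_tray_yaw']);R=np.array([[np.cos(y),-np.sin(y)],[np.sin(y),np.cos(y)]])
print('tcp local',R.T@(o['tool_pos'][:2]-m['tee_tray'][:2]))
for P,z in(([(205,65),(521,67)],.015),([(217,74),(502,76)],.002),([(285,93)],.016)):
    F=ray(s,P,z,o);print((F[:,:2]-m['tee_tray'][:2])@R)
E
```

```text
tcp local [-0.04267843 -0.04913304]
[[-0.14011079 -0.10092411]
 [-0.1392951   0.10020073]]
[[-0.13572349 -0.09584897]
 [-0.1348112   0.09635554]]
[[-0.1232178  -0.05003544]]
```

Tray pose confirmed within about 1 mm. Lower: target TCP z ≈ 0.006.

Emit:
jog_arm --pt "1 0 -15 0" --pt "0 0 -20 0" --pt "0 0 -20 0" --pt "0 0 -15 0" --pt "0 0 -10 0" --pt "0 0 -7 0" --pt "0 0 -5 0" --pt "0 0 -3 0" --pt "0 0 -1.5 0" --pt "0 0 0 0"

```text
clock: 20.5
tool_pos: [0.5342, -0.3629, 0.0078]
orientation: [-180.0, 0.0, -171.7]
force: [-0.2, -0.4, -2.3]
opening: 0.0237
```

Emit:
jog_arm --pt "0 0 -1 0" --pt "0 0 0 0" --pt "0 0 0 0" --pt "0 0 0 0" --pt "0 0 0 0" --pt "0 0 0 0" --pt "0 0 0 0" --pt "0 0 0 0" --pt "0 0 0 0" --pt "0 0 0 0"

```text
clock: 21.33
tool_pos: [0.534, -0.3629, 0.0066]
orientation: [-180.0, 0.0, -171.7]
force: [-0.2, -0.9, 0.2]
opening: 0.0238
```

Emit:
jog_arm --pt "0 0 0 0" --pt "0 0 0 0" --pt "0 0 0 0" --pt "0 0 0 0" --pt "0 0 0 0" --pt "0 0 10 0" --pt "0 0 20 0" --pt "0 0 25 0" --pt "0 0 25 0" --pt "0 0 20 0" --fingers 38

```text
clock: 22.17
tool_pos: [0.5344, -0.3632, 0.1093]
orientation: [-179.9, 0.1, -171.7]
force: [0.7, 0.3, 0.7]
opening: 0.0379
```

Emit:
jog_arm --pt "17 27 0 0" --pt "17 27 0 0" --pt "17 27 0 0" --pt "17 27 0 0" --pt "17 27 0 0" --pt "17 27 0 0" --pt "17 27 0 0" --pt "17 27 0 0" --pt "17 27 0 0" --pt "16 28 0 0" --fingers 50

```text
clock: 23.0
tool_pos: [0.7038, -0.0905, 0.1075]
orientation: [-180.0, 0.0, -171.7]
force: [0.4, -0.3, 0.5]
opening: 0.05
```

Emit:
jog_arm --pt "0 0 -15 0" --pt "0 0 -20 0" --pt "0 0 -20 0" --pt "0 0 -18 0" --pt "0 0 -12 0" --pt "0 0 -8 0" --pt "0 0 -5 0" --pt "0 0 -4 0" --pt "0 0 -2 0" --pt "0 0 0 0"

```text
clock: 23.83
tool_pos: [0.7032, -0.0919, 0.0028]
orientation: [-180.0, 0.0, -171.7]
force: [-0.1, -0.2, -0.1]
opening: 0.05
```

Emit:
jog_arm --pt "0 0 0.5 0" --pt "0 0 0 0" --pt "0 0 0 0" --pt "0 0 0 0" --pt "0 0 0 0" --pt "0 0 0 0" --pt "0 0 0 0" --pt "0 0 0 0" --pt "0 0 0 0" --pt "0 0 0 0" --fingers 16

```text
clock: 24.67
tool_pos: [0.7032, -0.0918, 0.0033]
orientation: [-180.0, 0.0, -171.7]
force: [-1.0, 2.1, 4.7]
opening: 0.0259
```

Emit:
jog_arm --pt "0 0 8 0" --pt "0 0 20 0" --pt "0 0 32 0" --pt "0 0 35 0" --pt "-24 -19 5 0" --pt "-24 -19 0 0" --pt "-24 -19 0 0" --pt "-24 -19 0 0" --pt "-24 -19 0 0" --pt "-24 -19 0 0"

```text
clock: 25.5
tool_pos: [0.5575, -0.2066, 0.1032]
orientation: [180.0, -0.0, -171.7]
force: [-0.6, -0.5, 0.8]
opening: 0.0256
```

Emit:
jog_arm --pt "-24 -19 0 0" --pt "-24 -19 0 0" --pt "-24 -19 0 0" --pt "-24 -20 0 0" --pt "0 0 -10 0" --pt "0 0 -15 0" --pt "0 0 -15 0" --pt "0 0 -10 0" --pt "0 0 0 0" --pt "0 0 0 0"

```text
clock: 26.33
tool_pos: [0.4628, -0.2828, 0.0527]
orientation: [180.0, -0.1, -171.7]
force: [0.6, -0.2, -0.1]
opening: 0.0259
```

```bash
python3 - <<'E'
from h import *
o,s=snap("wrist","w6.png"); pickle.dump((o,s),open('w6.pkl','wb')); print(o['tool_pos'],o['orientation'],o['clock'],o['opening'],o['force'])
E
```

```text
[ 0.46276058 -0.28278799  0.05267495] [ 1.79979943e+02 -7.99816569e-02 -1.71711216e+02] 26.3333 0.02592278912751246 [ 0.59226534 -0.20362053 -0.11809888]
```

View pics/w6.png

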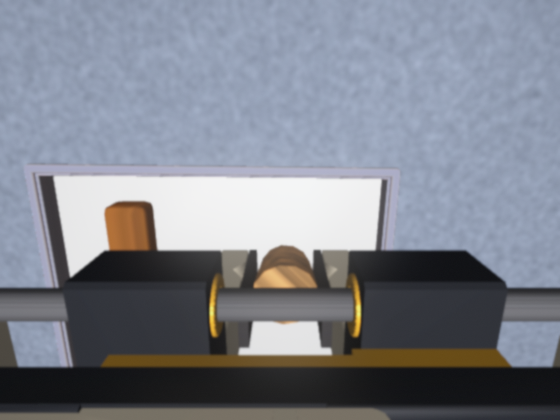

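Cork upright in the jaws, over the free corner. Lower from 52.7 to ~5.3 mm.

Emit:
jog_arm --pt "0 0 -12 0" --pt "0 0 -12 0" --pt "0 0 -9 0" --pt "0 0 -6 0" --pt "0 0 -4 0" --pt "0 0 -2 0" --pt "0 0 -1.2 0" --pt "0 0 0 0" --pt "0 0 0 0" --pt "0 0 0 0"

```text
clock: 27.22
tool_pos: [0.4632, -0.2829, 0.0072]
orientation: [-180.0, 0.0, -171.7]
force: [0.2, 0.2, 0.3]
opening: 0.0261
```

Emit:
jog_arm --pt "0 0 -1 0" --pt "0 0 -0.8 0" --pt "0 0 0 0" --pt "0 0 0 0" --pt "0 0 0 0" --pt "0 0 0 0" --pt "0 0 0 0" --pt "0 0 0 0" --pt "0 0 0 0" --pt "0 0 0 0"

```text
clock: 28.05
tool_pos: [0.4632, -0.2829, 0.0053]
orientation: [-180.0, 0.0, -171.7]
force: [-0.4, 1.4, 6.4]
opening: 0.0261
```

Emit:
jog_arm --pt "0 0 0 0" --pt "0 0 0 0" --pt "0 0 0 0" --pt "0 0 0 0" --pt "0 0 0 0" --pt "0 0 0 0" --pt "0 0 10 0" --pt "0 0 20 0" --pt "0 0 30 0" --pt "0 0 40 0" --fingers 40

```text
clock: 28.88
tool_pos: [0.4611, -0.2823, 0.1046]
orientation: [179.9, -0.3, -171.7]
force: [1.8, -0.5, -1.4]
opening: 0.0403
```

Emit:
jog_arm --pt "18.5 28.5 0 0" --pt "18.5 28.5 0 0" --pt "18.5 28.5 0 0" --pt "18.5 28.5 0 0" --pt "18.5 28.5 0 0" --pt "18.5 28.5 0 0" --pt "18.5 28.5 0 0" --pt "18.5 28.5 0 0" --pt "18.5 28.5 0 0" --pt "18.5 28.5 0 0"

```text
clock: 29.72
tool_pos: [0.6487, 0.0037, 0.1059]
orientation: [180.0, 0.0, -171.7]
force: [-0.1, -1.4, -0.0]
opening: 0.0398
```

Emit:
jog_arm --pt "18.5 28.5 0 0" --pt "18.5 28.5 0 0" --pt "18.5 28.5 0 0" --pt "0 0 -10 0" --pt "0 0 -15 0" --pt "0 0 -15 0" --pt "0 0 -10 0" --pt "0 0 0 0" --pt "0 0 0 0" --pt "0 0 0 0"

```text
clock: 30.55
tool_pos: [0.704, 0.0875, 0.0561]
orientation: [-180.0, 0.1, -171.7]
force: [-0.5, 0.1, 0.2]
opening: 0.0397
```

```bash
python3 - <<'E'
from h import *
o,s=snap("wrist","w7.png"); pickle.dump((o,s),open('w7.pkl','wb')); print(o['tool_pos'],o['orientation'],o['clock'],o['opening'],o['force'])
o,s=snap("scene","s7.png")
E
```

```text
[0.70404835 0.08753991 0.05610761] [-1.79996801e+02  7.02329608e-02 -1.71722241e+02] 30.55 0.0397186335691604 [-0.53003919  0.06485877  0.2324521 ]
```

View pics/w7.png

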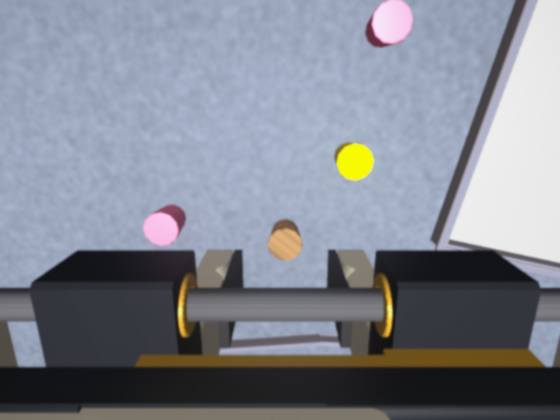

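View pics/s7.png

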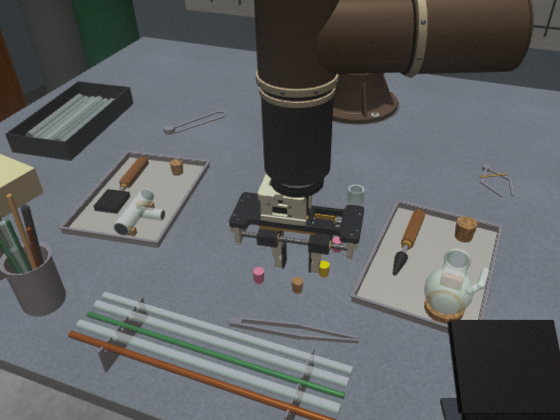

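```bash
python3 - <<'E'
from h import *
o,s=pickle.load(open('w7.pkl','rb')); 
print(ray(s,(285,243),.024,o), proj(s,o['tool_pos']*[1,1,0]+[0,0,.024],o))
E
```

```text
[[0.70542592 0.08692141 0.024     ]] [[286.44707564 240.87541543]]
```

Aligned to ~1.5 mm. Descend to z ≈ 2.8 mm.

Emit:
jog_arm --pt "0.7 0 -12 0" --pt "0 0 -13 0" --pt "0 0 -11 0" --pt "0 0 -7 0" --pt "0 0 -5 0" --pt "0 0 -3 0" --pt "0 0 -1.5 0" --pt "0 0 0 0" --pt "0 0 0 0" --pt "0 0 0 0"

```text
clock: 31.48
tool_pos: [0.7045, 0.0877, 0.003]
orientation: [180.0, 0.1, -171.7]
force: [0.4, 0.1, 0.1]
opening: 0.0402
```

Emit:
jog_arm --pt "0 0 0 0" --pt "0 0 0 0" --pt "0 0 0 0" --pt "0 0 0 0" --pt "0 0 0 0" --pt "0 0 0 0" --pt "0 0 0 0" --pt "0 0 0 0" --pt "0 0 0 0" --pt "0 0 0 0" --fingers 8

```text
clock: 32.32
tool_pos: [0.7043, 0.0876, 0.0026]
orientation: [-180.0, 0.0, -171.7]
force: [-0.2, -0.7, 2.6]
opening: 0.0178
```

Emit:
jog_arm --pt "0 0 8 0" --pt "0 0 20 0" --pt "0 0 32 0" --pt "0 0 35 0" --pt "-14 -28 5 0" --pt "-14 -28 0 0" --pt "-14 -28 0 0" --pt "-14 -28 0 0" --pt "-14 -28 0 0" --pt "-14 -28 0 0"

```text
clock: 33.15
tool_pos: [0.6193, -0.0814, 0.1031]
orientation: [180.0, 0.0, -171.7]
force: [0.8, -0.1, -0.1]
opening: 0.0175
```

Emit:
jog_arm --pt "-14 -28 0 0" --pt "-15 -28 0 0" --pt "-15 -28 0 0" --pt "-15 -28 0 0" --pt "-15 -28 0 0" --pt "-15 -28 0 0" --pt "-14 -26 0 0" --pt "0 0 -15 0" --pt "0 0 -15 0" --pt "0 0 -10 0"

```text
clock: 33.98
tool_pos: [0.5164, -0.2749, 0.0619]
orientation: [180.0, -0.0, -171.8]
force: [0.1, -0.1, -0.3]
opening: 0.0178
```

```bash
python3 - <<'E'
from h import *
o,s=snap("wrist","w8.png"); print(o['tool_pos'],o['orientation'],o['clock'],o['opening'],o['force'])
E
```

```text
[ 0.51640488 -0.27486383  0.0618926 ] [ 1.79977932e+02 -6.25153842e-03 -1.71819171e+02] 33.9833 0.017790693046183578 [ 0.14364724 -0.08726465 -0.31316819]
```

View pics/w8.png

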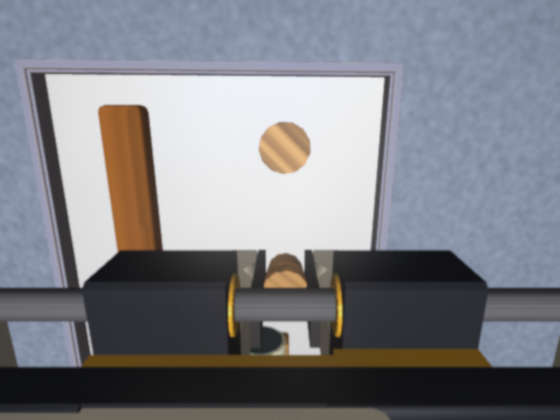

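Emit:
jog_arm --pt "0 0 -14 0" --pt "0 0 -14 0" --pt "0 0 -11 0" --pt "0 0 -7 0" --pt "0 0 -4 0" --pt "0 0 -2.5 0" --pt "0 0 -1.5 0" --pt "0 0 -0.5 0" --pt "0 0 0 0" --pt "0 0 0 0"

```text
clock: 34.87
tool_pos: [0.5175, -0.2744, 0.0084]
orientation: [-180.0, 0.0, -171.7]
force: [0.1, -0.6, 0.1]
opening: 0.0175
```

Emit:
jog_arm --pt "0 0 -1.5 0" --pt "0 0 -1 0" --pt "0 0 -1 0" --pt "0 0 -0.3 0" --pt "0 0 0 0" --pt "0 0 0 0" --pt "0 0 0 0" --pt "0 0 0 0" --pt "0 0 0 0" --pt "0 0 0 0"

```text
clock: 35.7
tool_pos: [0.5173, -0.2744, 0.0045]
orientation: [-180.0, 0.0, -171.7]
force: [-0.2, 1.6, 4.6]
opening: 0.0178
```

Emit:
jog_arm --pt "0 0 0 0" --pt "0 0 0 0" --pt "0 0 0 0" --pt "0 0 0 0" --pt "0 0 0 0" --pt "0 0 0 0" --pt "0 0 10 0" --pt "0 0 20 0" --pt "0 0 30 0" --pt "0 0 40 0" --fingers 36

```text
clock: 36.53
tool_pos: [0.5154, -0.2739, 0.1036]
orientation: [179.9, -0.3, -171.7]
force: [1.9, -0.2, -0.7]
opening: 0.0364
```

Emit:
jog_arm --pt "0 20 30 0" --pt "0 30 10 0" --pt "0 30 0 0" --pt "0 30 0 0" --pt "0 30 0 0" --pt "0 30 0 0" --pt "0 30 0 0" --pt "0 30 0 0" --pt "0 30 0 0" --pt "0 0 0 0"

```text
clock: 37.37
tool_pos: [0.5176, -0.0106, 0.1453]
orientation: [180.0, 0.1, -171.5]
force: [0.2, -0.1, 0.7]
opening: 0.0359
```

```bash
python3 - <<'E'
from h import *
o,s=snap("top","t9.png"); print(o['tool_pos'],o['clock'],o['opening'],o['force'])
o,s=snap("scene","s9.png"); z=cv2.resize(s['image'][100:340,60:520],None,fx=1.7,fy=1.7,interpolation=cv2.INTER_CUBIC); cv2.imwrite('pics/s9.png',z[...,::-1])
E
```

```text
[ 0.51761277 -0.01064104  0.14530395] 37.3667 0.03589603285659202 [ 0.16351099 -0.07995382  0.73263262]
```

View pics/t9.png

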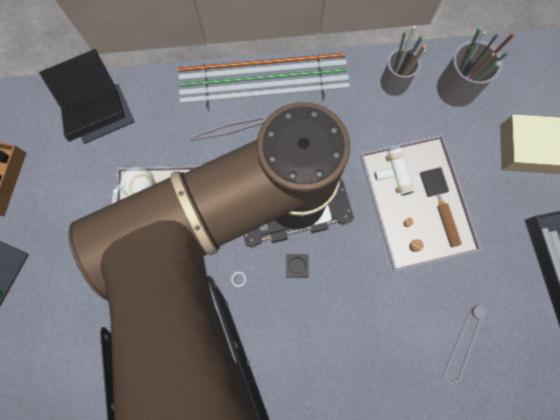

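View pics/s9.png

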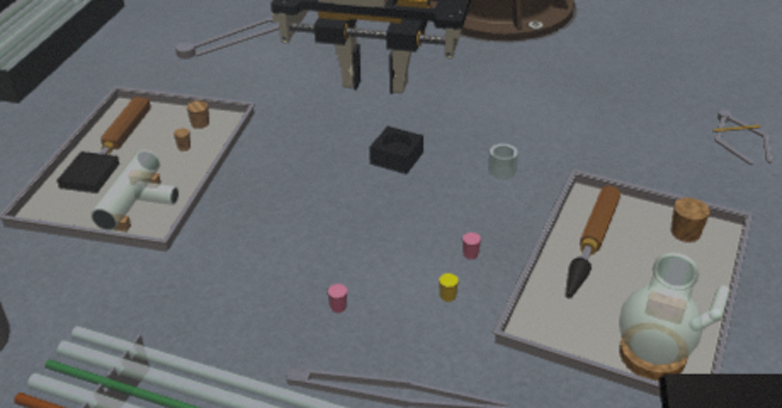

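```bash
python3 -c "
from plant import *
print(close_job())"
```

```text
the job is handed in; nothing more can be done
None
```

Both trays are made up and the job is handed in at about 37 s of the 112 s allowed. I worked in the order asked:

- **Flask tray:** the reamer lies in the -y lane with its cone toward +x, and the large cork stands in the -x, +y corner.
- **Tee tray:** the paddle lies in the -y lane with its slab toward +x, and the medium and small corks stand in the -x, +y corner.

**Last checks:** The closing scene view shows both tools lying inside their trays, all three corks upright with the wide end up, and the gripper clear of everything. In that view the arm does not hide either tray. The mould and the pink and yellow corks look unmoved, and the mould sits at the same pixels as at the start. I saw no sign of the glass being touched, and the largest wrist force at the end of any move was about 6.5 N.

**Limits and disagreements:** In the last top view the arm hid most of the flask tray, so that tray rests on the scene view alone. The different views agreed to about 1–3 mm. The flask tray's length came out about 5 mm too long in the first top view, so I checked its front edge with the wrist camera before placing the reamer. No check failed.

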